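Find the warped coaster by rocking it and weed it out

TASK

One of the three wooden coasters on the grey flat board has warped and would rock under a glass. Find it by pressing lightly with the fingertips on the end of a coaster while it lies on the board, so that the warped one is seen or felt to rock; then pick that one up and lay it gently flat in the dark wooden tray, let go of it, and leave the two sound coasters lying where they are. Do not disturb the tumbler, the pill bottle or the hearing aid case.

Things in the scene. Friction and masses are not known exactly. Their poses are not given: they have to be found in the camera images.
- slab: Flat grey laminate board on soft rubber feet, fixed on the table, 140 (its x) x 400 (its y) x 20 mm thick; origin at the centre of its underside, z up. Three oblong wooden coasters lie level on it: each 104 mm long (along the board's x), 66 mm wide (along its y), 10 mm thick, about 60 g. The board gives straight down about 1 mm per 12 N. More than 25 N in a test press is too much.
- place_1 (a point): Point on the board's top face under one coaster, 125 mm from the board's centre towards its +y; axes as the board's. At each place the coaster's centre is within 3 mm of the point and its direction within 0.04 rad of the board's; its flat top is 10 mm above the point. Which place holds the warped coaster changes and is not told; all three look alike from above.
- place_2 (a point): As place_1, at the centre of the board's top. The two sound coasters are flat underneath and do not give. The warped one has a bowed underside: it rests on a level strip across its middle (30 mm of its length) and rises evenly from there to 4 mm clear of the board at both ends.
- place_3 (a point): As place_1, 125 mm towards the board's -y. The warped coaster, pressed within about 15 mm of either end, tips at under 1 N by about 0.1 rad, that end sinking some 3 mm until its underside meets the board; let go, it falls back level. Pressed over its middle it does not tip.
- tray_in (a point): Centre of the inner floor (6 mm above the table) of a fixed, open dark wooden tray, 200 (its x) x 164 (its y) x 28 mm high with 6 mm walls; z up. It stands to the left or the right of the board.
- pill_bottle: Amber pill bottle, 44 mm wide, 80 mm high, standing beyond the board; origin at the centre of its underside. Leave alone.
- tumbler: Glass tumbler, 72 mm wide, 100 mm high, standing beyond the board; origin at the centre of its underside. Leave alone.
- hearing_case: Grey hearing aid case, 70 x 90 x 37 mm, on the side of the board opposite the tray; origin at the centre of its underside. Leave alone.

How it is judged:
By the outcome, as a careful person would: the job done as asked, in the order asked, and still so for the second after the job is handed in, with the robot touching nothing.
It also fails if it takes over 54 s, if anything falls off the work surface, if the arm or the gripper's body presses on something with over 40 N, if the wrist force passes 120 N, or if a joint passes its speed limit or range.

ROBOT

A 6-joint arm with a two-finger parallel gripper is mounted at the origin on the work surface. World frame = base frame: x ahead of the robot, y to its left, z up, the work surface at z = 0. Lengths are in m, angles in rad, forces in N, time in s.
With the tool pointing down it reaches from about 0.25 to 0.725 m from the base axis. Payload 4 kg.
Tool frame: the origin (TCP) lies on the centre line of the jaws, within the pads' length; the fingertips stand 17 mm ahead of it and the grasp point (between the pads) lies 2 mm behind it; z points along the fingers, y is the line along which they close (so a half turn about z gives the same grasp; the last joint's range is limited). The gripper opens to 85 mm and grips with 20 to 120 N. Pads are 22 mm wide; open, the fingers measure 114 mm over their backs; the gripper's body (76 mm by 85 mm) begins 54 mm behind the grasp point. The pads swing forward as they close: fully open they stand 13 mm farther back than shut.
Start: joints at [1.219, 0.241, 0.005, 1.335, 0, 1.571], TCP at [0.172, 0.469, 0.248] pointing down, gripper open.
Joint ranges: [-2.72, 2.72], [-1.05, 1.87], [-1.09, 1.28], [-1.99, 2.15], [-1.42, 1.44], [-3.14, 3.14]. Speed limits (rad/s): [2.79, 2.79, 3.14, 3.14, 3.14, 3.14].

INTERFACE

Orientations are given as a unit quaternion [x, y, z, w].
In Python, from workcell import bot, camera, get_calibration gives the robot as it stands.
- The arm moves only by the tool apply_moves, never from a script. Its argument "steps" is a list of rows, each a list of 3 entries, a list of its own where there are three numbers: the shift along the tool's x, y, z as a fraction of full scale, then the turn, a rotation vector about the tool's x, y, z as a fraction of full scale, then the opening, from 0 (shut) to 1 (fully open). A call has exactly 8 rows; each row shifts and turns the commanded pose from where the row before left it, along the tool's axes as they then stand; what a row does not reach is not made up. Full scale, the value 1, is 20 cm for a shift and pi rad for a turn. A row lasts 1/12 s, in which the tool goes at most 41.7 mm and 7.16 degrees, less where a joint would pass 70% of its speed; a pose out of reach is approached as far as the arm can. A call with a number of a shift or a turn outside -1 to 1 is refused whole. A call with a gripper value outside its range is refused whole. The fingers move at their own pace and stop on an object; the grip force is fixed at half the most. Time passes only in rows, so rows that do not move let the fingers close, or fill a call up. It gives the time, the measured TCP pose, the force, the opening and the grip force at its end, in the units of the state.
- bot.get_obs(): the state, without advancing time (a new reading comes with each control period).
- camera(name): name is "scene" or "top" or "wrist"; returns (picture, depth): 384x512x3 uint8, red, green, blue; 384x512 float32, m along the optical axis (not along the pixel's ray), 0 where there is no reading.
- get_calibration(name): a dict with "fov_y" (degrees; the focal length in pixels is half the picture's height over the tangent of half this angle, whatever the lens; pixels are square), "cx", "cy" (the principal point, pixels), "rvec" (rotation vector, rad) and "tvec" (3), from world to camera coordinates, as OpenCV has them. Camera axes: x right, y down, z forward; pixel columns grow to the right and rows downward; lengths in m; the calibration is good to about 2 mm. A picture is of the moment at which its call begins: read the wrist's pose just before it. get_calibration takes no time and is no camera call; for the wrist camera it gives the pose at the moment of the call.
- bot.job_done(): hands the job in; it is judged then, once.
The state is a dict: "clock": time; "joint_pos": joint angles; "joint_vel": joint speeds; "tau": joint torques, N m; "eef_pos": TCP position; "tool_rot": TCP orientation; "ft_force": force on the tool from outside, world axes, zero at the start; "ft_torque": the same for the moment, N m; "grip_width": finger opening in m; "grasp_force": force on a finger pad.
Only numpy, scipy, OpenCV 4.12 (cv2) and the standard library are available. Lean on these libraries where they do the work, as an engineer would, in place of code of your own. Each camera call takes 0.05 s, during which the arm holds its last target. There are 200 camera calls.

## Working session

There is one attempt and no reset: what is moved stays moved. The work goes in short steps, Python scripts to look and compute and a tool call to move; the robot and the scene stay as the last step left them, time stands still between calls to the robot, and variables do not carry over. Pictures are saved under pics/ and viewed, at most 10 in all, crops included, and the job is handed in when it is done.

Besides the shell and the picture viewer there is one more tool, called after ">>>" in YAML: its name, and indented under it one key for each argument. apply_moves: Moves the arm, as the interface text tells. Its arguments: {"type":"object","properties":{"steps":{"type":"array"}},"required":["steps"]}

```bash
mkdir -p pics
cat > h.py <<'E'
import numpy as np, cv2
from workcell import bot, camera, get_calibration
from scipy.spatial.transform import Rotation as R
def snap(name,fn):
    c=get_calibration(name); p,d=camera(name); cv2.imwrite('pics/'+fn+'.png',p[:,:,::-1]); np.savez('pics/'+fn+'.npz',d=d,p=p,**{k:np.array(v) for k,v in c.items()}); return p,d,c
def world(d,c):
    f=192/np.tan(np.radians(float(c['fov_y']))/2); v,u=np.mgrid[:384,:512]
    P=np.stack([(u-c['cx'])/f*d,(v-c['cy'])/f*d,d],-1)
    Rm=cv2.Rodrigues(np.array(c['rvec'],float))[0]
    return (P-np.array(c['tvec']).ravel())@Rm
def st():
    o=bot.get_obs(); print(o['clock'],np.round(o['eef_pos'],4),np.round(o['tool_rot'],4),np.round(o['ft_force'],2),np.round(o['ft_torque'],2),o['grip_width'],o['grasp_force'],np.round(o['joint_pos'],3)); return o
E
python3 - <<'E'
from h import *
o=st(); print(R.from_quat(o['tool_rot']).as_matrix().round(3))
p,d,c=snap('top','top0'); print(c)
W=world(d,c)
for r in range(20,384,40): print([tuple(W[r,k].round(3)) for k in range(20,512,80)])
E
```

```text
0.0 [0.1721 0.4688 0.2474] [ 1.750e-01  9.846e-01 -1.000e-03 -2.000e-04] [ 0.16 -0.31  0.74] [-0.04 -0.01  0.01] 0.08582357973605272 0.0 [ 1.219  0.241  0.004  1.335 -0.     1.571]
[[-0.939  0.345 -0.001]
 [ 0.345  0.939 -0.002]
 [-0.    -0.002 -1.   ]]
{'fov_y': 51.22826739728351, 'cx': 252.7869695748946, 'cy': 194.05071421914704, 'rvec': array([ 2.19703437, -2.14833213,  0.11615248]), 'tvec': array([-0.0146443 ,  0.61284896,  1.20065343])}
[(np.float64(1.578), np.float64(1.232), np.float64(-0.745)), (np.float64(1.586), np.float64(0.813), np.float64(-0.74)), (np.float64(1.591), np.float64(0.394), np.float64(-0.729)), (np.float64(1.607), np.float64(-0.022), np.float64(-0.739)), (np.float64(1.614), np.float64(-0.44), np.float64(-0.73)), (np.float64(1.638), np.float64(-0.87), np.float64(-0.754)), (np.float64(1.645), np.float64(-1.29), np.float64(-0.747))]
[(np.float64(1.365), np.float64(1.221), np.float64(-0.755)), (np.float64(1.369), np.float64(0.8), np.float64(-0.741)), (np.float64(1.379), np.float64(0.387), np.float64(-0.739)), (np.float64(1.389), np.float64(-0.027), np.float64(-0.7
[... 2816 characters left out ...]
66), np.float64(0.21), np.float64(0.0)), (np.float64(0.17), np.float64(-0.033), np.float64(-0.002)), (np.float64(0.176), np.float64(-0.276), np.float64(0.002)), (np.float64(0.181), np.float64(-0.52), np.float64(0.002)), (np.float64(0.007), np.float64(-1.22), np.float64(-0.739))]
[(np.float64(0.198), np.float64(0.445), np.float64(0.443)), (np.float64(0.045), np.float64(0.445), np.float64(0.002)), (np.float64(0.051), np.float64(0.205), np.float64(0.005)), (np.float64(0.058), np.float64(-0.035), np.float64(0.013)), (np.float64(0.058), np.float64(-0.277), np.float64(-0.001)), (np.float64(0.089), np.float64(-0.487), np.float64(0.075)), (np.float64(-0.181), np.float64(-1.215), np.float64(-0.743))]
```

View pics/top0.png

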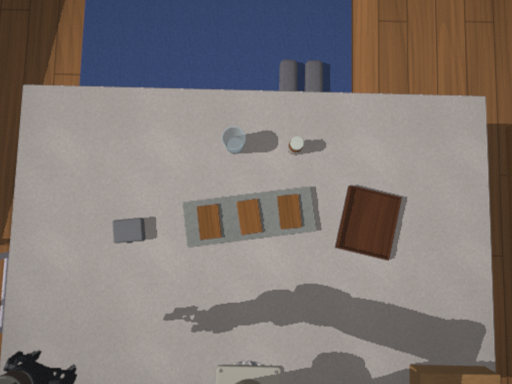

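The top view shows coasters at about (210,222), (250,216), (290,211), the tray on the right at (369,222), the case at (129,230), the tumbler at (234,140) and the bottle at (297,145). Next I'll fit their poses.

```bash
cat >> h.py <<'E'
def onplane(uv,z,c):
    f=192/np.tan(np.radians(float(c['fov_y']))/2); uv=np.atleast_2d(np.array(uv,float))
    r=np.c_[(uv[:,0]-c['cx'])/f,(uv[:,1]-c['cy'])/f,np.ones(len(uv))]
    Rm=cv2.Rodrigues(np.array(c['rvec'],float))[0]; C=-Rm.T@np.array(c['tvec'],float).ravel(); r=r@Rm
    return C+r*((z-C[2])/r[:,2])[:,None]
def rects(p,c,z,mask,amin=300):
    n,l,s,_=cv2.connectedComponentsWithStats(mask.astype(np.uint8))
    for i in range(1,n):
        if s[i,4]<amin: continue
        v,u=np.nonzero(l==i); X=onplane(np.c_[u,v],z,c)[:,:2]
        (cx,cy),(w,h),a=cv2.minAreaRect((X*1000).astype(np.float32))
        print(i,s[i],'mean',X.mean(0).round(4),'rect',round(cx,1),round(cy,1),round(w,1),round(h,1),round(a,1))
E
python3 - <<'E'
from h import *
z=np.load('pics/top0.npz'); p=z['p'].astype(int); c=z
wood=(p[...,0]-p[...,2]>45); wood[:180]=0; wood[265:]=0; wood[:,:180]=0; wood[:,410:]=0
rects(p,c,.03,wood)
print('tray corners', onplane([[349,186],[401,196],[389,260],[336,247]],.028,c).round(3))
print('board corners', onplane([[183,203],[316,187],[321,230],[188,247]],.02,c).round(3))
print(onplane([[234,147],[297,150]],0,c).round(3), onplane([[116,220],[145,220],[145,241],[114,241]],.037,c).round(3))
big=cv2.resize(z['p'][180:265,170:410],None,fx=3.3,fy=3.3,interpolation=2); cv2.imwrite('pics/crop0.png',big[:,:,::-1])
E
```

```text
4 [277 194  24  35 688] mean [ 0.5628 -0.1129] rect 563.0 -112.6 101.6 65.0 6.6
7 [ 352  194   37   60 1098] mean [ 0.5295 -0.3646] rect 535.1 -364.5 86.7 174.1 77.9
10 [237 199  25  36 703] mean [0.5441 0.0098] rect 544.1 9.9 101.9 64.7 9.6
19 [197 204  24  36 694] mean [0.5256 0.1319] rect 525.9 132.2 101.1 64.8 7.9
tray corners [[ 0.645 -0.298  0.028]
 [ 0.618 -0.459  0.028]
 [ 0.421 -0.419  0.028]
 [ 0.457 -0.258  0.028]]
board corners [[ 0.581  0.214  0.02 ]
 [ 0.641 -0.197  0.02 ]
 [ 0.508 -0.213  0.02 ]
 [ 0.447  0.194  0.02 ]]
[[ 0.766  0.062  0.   ]
 [ 0.761 -0.139  0.   ]] [[0.524 0.412 0.037]
 [0.526 0.324 0.037]
 [0.463 0.321 0.037]
 [0.461 0.414 0.037]]
```

View pics/crop0.png

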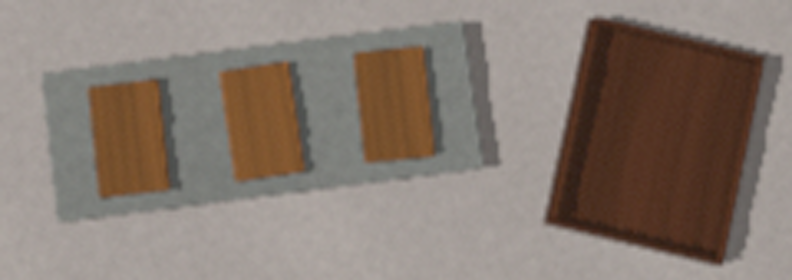

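```bash
cat >> h.py <<'E'
def plan(pos,yaw,n,grip,p0=None):
    "straight move, tool down, tool y at world angle yaw (deg); constant world steps, n rows"
    o=bot.get_obs(); R0=R.from_quat(o['tool_rot']); p=np.array(o['eef_pos']) if p0 is None else np.array(p0)
    y=np.radians(yaw); T=R.from_matrix(np.c_[[np.sin(y),-np.cos(y),0],[np.cos(y),np.sin(y),0],[0,0,-1]])
    rv=(R0.inv()*T).as_rotvec(); D=(np.array(pos)-p)/n; Rk=R0; rows=[]
    for k in range(n):
        rows.append([[round(x,4) for x in (Rk.inv().apply(D)/.2)],[round(x,4) for x in rv/n/np.pi],grip]); Rk=Rk*R.from_rotvec(rv/n)
    for i in range(0,n,8): print(str(rows[i:i+8]).replace(' ',''))
E
python3 -c "
from h import *
plan([.477,.125,.07],98.0,16,0.0)"
```

```text
Traceback (most recent call last):
  File "h.py", line 28, in plan
    y=np.radians(yaw); T=R.from_matrix(np.c_[[np.sin(y),-np.cos(y),0],[np.cos(y),np.sin(y),0],[0,0,-1]])
                         ~~~~~~~~~~~~~^^^^^^^^^^^^^^^^^^^^^^^^^^^^^^^^^^^^^^^^^^^^^^^^^^^^^^^^^^^^^^^^^^
  File "scipy/spatial/transform/_rotation.pyx", line 1143, in scipy.spatial.transform._rotation.Rotation.from_matrix
ValueError: Non-positive determinant (left-handed or null coordinate frame) in rotation matrix 0: [[ 0.99026807 -0.1391731   0.        ]
 [ 0.1391731   0.99026807  0.        ]
 [ 0.          0.         -1.        ]].
```

```bash
sed -i 's/\[\[np.sin(y),-np.cos(y),0\]/[[-np.sin(y),np.cos(y),0]/' h.py
python3 -c "
from h import *
plan([.477,.125,.07],98.0,16,0.0)"
```

```text
[[[np.float64(-0.1265),np.float64(-0.0679),np.float64(0.0556)],[np.float64(-0.0),np.float64(-0.0),np.float64(-0.0098)],0.0],[[np.float64(-0.1243),np.float64(-0.0718),np.float64(0.0556)],[np.float64(-0.0),np.float64(-0.0),np.float64(-0.0098)],0.0],[[np.float64(-0.1221),np.float64(-0.0756),np.float64(0.0556)],[np.float64(-0.0),np.float64(-0.0),np.float64(-0.0098)],0.0],[[np.float64(-0.1197),np.float64(-0.0793),np.float64(0.0556)],[np.float64(-0.0),np.float64(-0.0),np.float64(-0.0098)],0.0],[[np.float64(-0.1172),np.float64(-0.0829),np.float64(0.0556)],[np.float64(-0.0),np.float64(-0.0),np.float64(-0.0098)],0.0],[[np.float64(-0.1146),np.float64(-0.0865),np.float64(0.0556)],[np.float64(-0.0),np.float64(-0.0),np.float64(-0.0098)],0.0],[[np.float64(-0.1119),np.float64(-0.09),np.float64(0.0556)],[np.float64(-0.0),np.float64(-0.0),np.float64(-0.0098)],0.0],[[np.float64(-0.1091),np.float64(-0.0934),np.float64(0.0555)],[np.float64(-0.0),np.float64(-0.0),np.float64(-0.0098)],0.0]]
[[[np.float64(-0.1061),np.float64(-0.0967),np.float64(0.0555)],[np.float64(-0.0),np.float64(-0.0),np.float64(-0.0098
[... 163 characters left out ...]
.103),np.float64(0.0555)],[np.float64(-0.0),np.float64(-0.0),np.float64(-0.0098)],0.0],[[np.float64(-0.0968),np.float64(-0.1061),np.float64(0.0555)],[np.float64(-0.0),np.float64(-0.0),np.float64(-0.0098)],0.0],[[np.float64(-0.0935),np.float64(-0.109),np.float64(0.0555)],[np.float64(-0.0),np.float64(-0.0),np.float64(-0.0098)],0.0],[[np.float64(-0.0901),np.float64(-0.1118),np.float64(0.0555)],[np.float64(-0.0),np.float64(-0.0),np.float64(-0.0098)],0.0],[[np.float64(-0.0866),np.float64(-0.1145),np.float64(0.0555)],[np.float64(-0.0),np.float64(-0.0),np.float64(-0.0098)],0.0],[[np.float64(-0.083),np.float64(-0.1172),np.float64(0.0555)],[np.float64(-0.0),np.float64(-0.0),np.float64(-0.0098)],0.0]]
```

>>> apply_moves:
  steps:
    - [[-0.126, -0.068, 0.05], [0, 0, -0.01], 0]
    - [[-0.124, -0.072, 0.05], [0, 0, -0.01], 0]
    - [[-0.122, -0.076, 0.05], [0, 0, -0.01], 0]
    - [[-0.12, -0.079, 0.05], [0, 0, -0.01], 0]
    - [[-0.117, -0.083, 0.05], [0, 0, -0.01], 0]
    - [[-0.115, -0.087, 0.05], [0, 0, -0.01], 0]
    - [[-0.112, -0.09, 0.05], [0, 0, -0.01], 0]
    - [[-0.109, -0.093, 0.05], [0, 0, -0.01], 0]

```text
clock: 0.72
eef_pos: [0.3254, 0.2964, 0.1674]
tool_rot: [0.049, 0.999, -0.0, -0.0]
ft_force: [-0.5, 0.9, -0.2]
grip_width: 0.0001
grasp_force: 0.0
```

>>> apply_moves:
  steps:
    - [[-0.106, -0.097, 0.05], [0, 0, -0.01], 0]
    - [[-0.103, -0.1, 0.05], [0, 0, -0.01], 0]
    - [[-0.1, -0.103, 0.05], [0, 0, -0.01], 0]
    - [[-0.097, -0.106, 0.05], [0, 0, -0.01], 0]
    - [[-0.093, -0.109, 0.05], [0, 0, -0.01], 0]
    - [[-0.09, -0.112, 0.05], [0, 0, -0.01], 0]
    - [[-0.087, -0.115, 0.05], [0, 0, -0.01], 0]
    - [[-0.083, -0.117, 0.05], [0, 0, -0.01], 0]

```text
clock: 1.38
eef_pos: [0.4792, 0.1257, 0.0873]
tool_rot: [-0.076, 0.997, -0.0, -0.001]
ft_force: [-0.0, 1.0, -0.4]
grip_width: -0.0003
grasp_force: 0.0
```

```bash
sed -i 's/round(x,4) for/round(float(x),4) for/g' h.py
python3 -c "
from h import *
st(); snap('wrist','w0'); plan([.477,.125,.05],98.0,8,0.0)"
```

```text
1.3833 [0.4792 0.1257 0.0873] [-7.610e-02  9.971e-01 -1.000e-04 -6.000e-04] [-0.03  0.95 -0.4 ] [ 0.01  0.04 -0.03] -0.0002663296832374194 0.0 [ 0.257  0.366 -0.271  0.936  0.     0.104]
[[[0.0028,0.0023,0.0223],[-0.0001,-0.0,0.0004],0.0],[[0.0028,0.0022,0.0223],[-0.0001,-0.0,0.0004],0.0],[[0.0028,0.0022,0.0223],[-0.0001,-0.0,0.0004],0.0],[[0.0028,0.0022,0.0223],[-0.0001,-0.0,0.0004],0.0],[[0.0028,0.0022,0.0223],[-0.0001,-0.0,0.0004],0.0],[[0.0028,0.0022,0.0223],[-0.0001,-0.0,0.0004],0.0],[[0.0028,0.0022,0.0223],[-0.0001,-0.0,0.0004],0.0],[[0.0028,0.0022,0.0223],[-0.0001,-0.0,0.0004],0.0]]
```

View pics/w0.png

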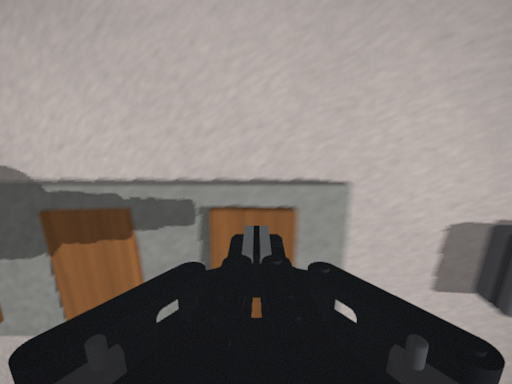

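The wrist view has the base direction at the top. The fingertips at about (257,235) are over the near end of the left coaster, whose end edge is at row 208 and whose columns run from 210 to 296. I'm moving down to about 2 mm above it.

>>> apply_moves:
  steps:
    - [[0.004, 0.003, 0.035], [0, 0, 0], 0]
    - [[0.004, 0.003, 0.035], [0, 0, 0], 0]
    - [[0.004, 0.003, 0.035], [0, 0, 0], 0]
    - [[0.004, 0.003, 0.035], [0, 0, 0], 0]
    - [[0.003, 0.003, 0.025], [0, 0, 0], 0]
    - [[0.0, 0.0, 0.02], [0, 0, 0], 0]
    - [[0, 0, 0], [0, 0, 0], 0]
    - [[0, 0, 0], [0, 0, 0], 0]

```text
clock: 2.1
eef_pos: [0.4745, 0.1299, 0.0512]
tool_rot: [-0.076, 0.997, -0.0, -0.0]
ft_force: [0.1, 0.2, -0.5]
grip_width: -0.0001
grasp_force: 0.0
```

```bash
python3 -c "
from h import *
for i in range(3): st(); snap('wrist','w1')"
```

```text
2.1 [0.4745 0.1299 0.0512] [-7.580e-02  9.971e-01 -0.000e+00 -1.000e-04] [ 0.06  0.17 -0.45] [-0.01  0.05 -0.  ] -0.00012312828408378874 0.0 [ 0.267  0.406 -0.323  0.842 -0.     0.116]
2.15 [0.4748 0.1298 0.0515] [-7.560e-02  9.971e-01  0.000e+00  2.000e-04] [-0.17 -0.04  0.49] [ 0.02  0.01 -0.01] -1.5178983529526257e-05 0.0 [ 0.267  0.406 -0.323  0.842 -0.     0.116]
2.2 [0.475  0.1298 0.0517] [-7.550e-02  9.971e-01  1.000e-04  4.000e-04] [-0.3  -0.28  0.3 ] [ 0.02 -0.05 -0.02] -1.4822307641364713e-05 0.0 [ 0.267  0.405 -0.322  0.842 -0.     0.116]
```

>>> apply_moves:
  steps:
    - [[0, 0, 0.005], [0, 0, 0], 0]
    - [[0, 0, 0.005], [0, 0, 0], 0]
    - [[0, 0, 0.005], [0, 0, 0], 0]
    - [[0, 0, 0.005], [0, 0, 0], 0]
    - [[0, 0, 0.004], [0, 0, 0], 0]
    - [[0, 0, 0.002], [0, 0, 0], 0]
    - [[0, 0, 0], [0, 0, 0], 0]
    - [[0, 0, 0], [0, 0, 0], 0]

```text
clock: 2.92
eef_pos: [0.4748, 0.1295, 0.0466]
tool_rot: [-0.075, 0.997, -0.0, 0.0]
ft_force: [-1.9, -0.0, 5.2]
grip_width: -0.0002
grasp_force: 2.5
```

```bash
python3 -c "
from h import *
for i in range(2): st(); snap('wrist','w2')"
```

```text
2.9167 [0.4748 0.1295 0.0466] [-7.530e-02  9.972e-01 -0.000e+00  2.000e-04] [-1.89 -0.02  5.23] [-0.12  0.33  0.  ] -0.00022426274226107276 2.5265971943736076 [ 0.266  0.412 -0.328  0.83  -0.     0.115]
2.9667 [0.4748 0.1295 0.0466] [-7.530e-02  9.972e-01  0.000e+00  1.000e-04] [-0.93  0.22  5.04] [-0.1   0.33 -0.02] -0.00016110137838709661 2.51519288867712 [ 0.266  0.412 -0.328  0.83  -0.     0.115]
```

Coaster 1 is stiff: 5 N at the level contact height, with no sinking, so it is sound. I'm lifting and going to coaster 2.

```bash
python3 -c "
from h import *
plan([.4955,.0016,.0510],98.6,8,0.0,[.4748,.1295,.0510])"
```

```text
[[[-0.0008,-0.081,0.0],[-0.0,0.0,0.0],0.0],[[-0.0008,-0.081,0.0],[-0.0,0.0,0.0],0.0],[[-0.0008,-0.081,0.0],[-0.0,0.0,0.0],0.0],[[-0.0008,-0.081,0.0],[-0.0,0.0,0.0],0.0],[[-0.0008,-0.081,0.0],[-0.0,0.0,0.0],0.0],[[-0.0008,-0.081,0.0],[-0.0,0.0,0.0],0.0],[[-0.0008,-0.081,0.0],[-0.0,0.0,0.0],0.0],[[-0.0008,-0.081,0.0],[-0.0,0.0,0.0],0.0]]
```

>>> apply_moves:
  steps:
    - [[0, 0, -0.02], [0, 0, 0], 0]
    - [[0, 0, -0.02], [0, 0, 0], 0]
    - [[0, 0, -0.02], [0, 0, 0], 0]
    - [[0, 0, -0.02], [0, 0, 0], 0]
    - [[0, 0, 0], [0, 0, 0], 0]
    - [[0, -0.1, 0], [0, 0, 0], 0]
    - [[0, -0.1, 0], [0, 0, 0], 0]
    - [[0, -0.1, 0], [0, 0, 0], 0]

```text
clock: 3.68
eef_pos: [0.4838, 0.0698, 0.0622]
tool_rot: [-0.076, 0.997, -0.0, 0.0]
ft_force: [-0.5, 0.4, -0.3]
grip_width: -0.0001
grasp_force: 0.0
```

```bash
python3 -c "
from h import *
st();plan([.4955,.0016,.0510],98.6,7,0.0)"
```

```text
3.6833 [0.4838 0.0698 0.0622] [-7.600e-02  9.971e-01 -0.000e+00  1.000e-04] [-0.53  0.43 -0.25] [-0.   -0.02  0.04] -0.000144723461126597 0.0 [ 0.143  0.386 -0.32   0.865 -0.    -0.009]
[[[-0.0009,-0.0494,0.008],[-0.0,0.0,0.0001],0.0],[[-0.0009,-0.0494,0.008],[-0.0,0.0,0.0001],0.0],[[-0.0009,-0.0494,0.008],[-0.0,0.0,0.0001],0.0],[[-0.0009,-0.0494,0.008],[-0.0,0.0,0.0001],0.0],[[-0.0009,-0.0494,0.008],[-0.0,0.0,0.0001],0.0],[[-0.0009,-0.0494,0.008],[-0.0,0.0,0.0001],0.0],[[-0.001,-0.0494,0.008],[-0.0,0.0,0.0001],0.0]]
```

>>> apply_moves:
  steps:
    - [[0, -0.09, 0], [0, 0, 0], 0]
    - [[-0.002, -0.09, 0], [0, 0, 0], 0]
    - [[-0.002, -0.09, 0], [0, 0, 0], 0]
    - [[-0.002, -0.07, 0.01], [0, 0, 0], 0]
    - [[0, 0, 0.02], [0, 0, 0], 0]
    - [[0, 0, 0.02], [0, 0, 0], 0]
    - [[0, 0, 0.005], [0, 0, 0], 0]
    - [[0, 0, 0], [0, 0, 0], 0]

```text
clock: 4.35
eef_pos: [0.4944, 0.0039, 0.0504]
tool_rot: [-0.076, 0.997, 0.0, -0.001]
ft_force: [-0.8, 0.2, 0.2]
grip_width: -0.0
grasp_force: 0.0
```

```bash
python3 -c "
from h import *
for i in range(2): st();snap('wrist','w3')"
```

```text
4.35 [0.4944 0.0039 0.0504] [-7.590e-02  9.971e-01  2.000e-04 -8.000e-04] [-0.82  0.19  0.15] [-0.01 -0.04  0.03] -2.8425020671638785e-05 0.0 [ 0.008  0.412 -0.316  0.845  0.    -0.144]
4.4 [0.4947 0.0039 0.0508] [-7.590e-02  9.971e-01  1.000e-04 -5.000e-04] [0.58 0.5  0.41] [ 0.03 -0.    0.07] 3.983642612758052e-05 0.0 [ 0.008  0.412 -0.316  0.845  0.    -0.144]
```

Pressing coaster 2 from 0.0508 to about 0.0462.

>>> apply_moves:
  steps:
    - [[0, 0, 0.005], [0, 0, 0], 0]
    - [[0, 0, 0.005], [0, 0, 0], 0]
    - [[0, 0, 0.005], [0, 0, 0], 0]
    - [[0, 0, 0.004], [0, 0, 0], 0]
    - [[0, 0, 0.003], [0, 0, 0], 0]
    - [[0, 0, 0.001], [0, 0, 0], 0]
    - [[0, 0, 0], [0, 0, 0], 0]
    - [[0, 0, 0], [0, 0, 0], 0]

```text
clock: 5.12
eef_pos: [0.4951, 0.0031, 0.0465]
tool_rot: [-0.075, 0.997, 0.0, -0.0]
ft_force: [0.4, -0.1, 0.8]
grip_width: 0.0
grasp_force: 0.2
```

```bash
python3 -c "
from h import *
for i in range(2): st();snap('wrist','w4')"
```

```text
5.1167 [0.4951 0.0031 0.0465] [-0.0753  0.9972  0.     -0.    ] [ 0.43 -0.05  0.77] [0.04 0.1  0.  ] 3.2583587038383164e-05 0.17933833521965425 [ 0.006  0.418 -0.32   0.834  0.    -0.145]
5.1667 [0.4952 0.0031 0.0465] [-0.0753  0.9972  0.      0.    ] [0.94 0.39 0.55] [ 0.05  0.05 -0.01] 0.00018864367647112475 0.18006494276050944 [ 0.006  0.417 -0.32   0.834  0.    -0.145]
```

It is touching with only about 0.5 N. I'll go 1.6 mm deeper to confirm that it rocks.

>>> apply_moves:
  steps:
    - [[0, 0, 0.002], [0, 0, 0], 0]
    - [[0, 0, 0.002], [0, 0, 0], 0]
    - [[0, 0, 0.002], [0, 0, 0], 0]
    - [[0, 0, 0.002], [0, 0, 0], 0]
    - [[0, 0, 0], [0, 0, 0], 0]
    - [[0, 0, 0], [0, 0, 0], 0]
    - [[0, 0, 0], [0, 0, 0], 0]
    - [[0, 0, 0], [0, 0, 0], 0]

```text
clock: 5.88
eef_pos: [0.4951, 0.0031, 0.0449]
tool_rot: [-0.075, 0.997, -0.0, -0.0]
ft_force: [-0.6, -0.1, 0.6]
grip_width: 0.0
grasp_force: 0.2
```

```bash
python3 -c "
from h import *
st();p,d,c=snap('wrist','w5'); q=np.load('pics/w3.npz')['p']
cv2.imwrite('pics/cmp.png',np.vstack([q[150:330,80:420],p[150:330,80:420]])[:,:,::-1])"
```

```text
5.8833 [0.4951 0.0031 0.0449] [-0.0753  0.9972 -0.     -0.    ] [-0.58 -0.12  0.65] [ 0.01  0.1  -0.01] 1.1689273452711454e-05 0.21761358948424459 [ 0.006  0.42  -0.322  0.83  -0.    -0.145]
```

View pics/cmp.png

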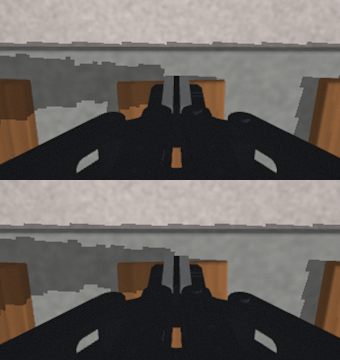

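Coaster 2 gives with about 0.6 N, 2 mm below its level top, where the sound one already gave 5 N at 0.4 mm. The lower picture shows its end sunk under the fingers, so coaster 2 is the warped one. I'm lifting, opening and moving over its centre.

>>> apply_moves:
  steps:
    - [[0, 0, -0.02], [0, 0, 0], 0]
    - [[0, 0, -0.05], [0, 0, 0], 0]
    - [[0, 0, -0.1], [0, 0, 0], 0.9]
    - [[0, 0, -0.1], [0, 0, 0], 1]
    - [[-0.05, 0, -0.08], [0, 0, -0.002], 1]
    - [[-0.05, 0, 0], [0, 0, -0.002], 1]
    - [[0, 0, 0], [0, 0, -0.002], 1]
    - [[0, 0, 0], [0, 0, 0], 1]

```text
clock: 6.6
eef_pos: [0.5151, 0.0063, 0.1156]
tool_rot: [-0.085, 0.996, -0.0, 0.0]
ft_force: [-0.7, -1.3, -0.5]
grip_width: 0.0725
grasp_force: 0.0
```

```bash
python3 -c "
from h import *
st();snap('wrist','w6');st()
"
```

```text
6.6 [0.5151 0.0063 0.1156] [-8.490e-02  9.964e-01 -0.000e+00  4.000e-04] [-0.7  -1.33 -0.54] [ 0.05 -0.02  0.01] 0.07251532180969011 0.0 [ 0.012  0.367 -0.183  1.02   0.    -0.158]
6.65 [0.5142 0.0062 0.1149] [-8.480e-02  9.964e-01  0.000e+00 -5.000e-04] [ 0.26 -0.2  -0.33] [ 0.02  0.02 -0.03] 0.0792059743366778 0.0 [ 0.012  0.367 -0.184  1.02   0.    -0.158]
```

View pics/w6.png

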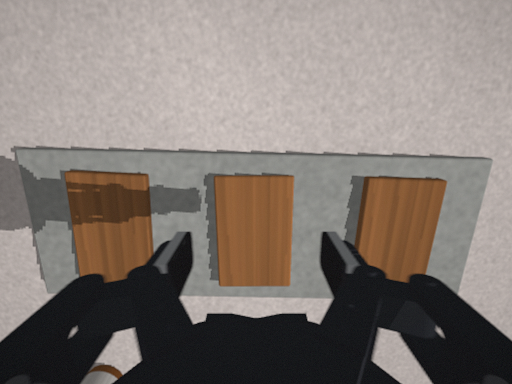

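The whole warped coaster is visible, with corners at about (216,176), (293,175), (291,286) and (218,286). It has fallen back level and the fingers are open around it.

```bash
python3 -c "
from h import *
c=np.load('pics/w6.npz')
X=onplane([[216,176],[293,175.5],[291,286.5],[218,286]],.03,c); print(X.round(4),X.mean(0))
m=X[2:].mean(0)-X[:2].mean(0); a=np.degrees(np.arctan2(m[1],m[0])); print(a)
q=X.mean(0)
plan([q[0],q[1],.0325],90+a,6,1)
"
```

```text
[[ 0.4976 -0.0297  0.03  ]
 [ 0.4867  0.0318  0.03  ]
 [ 0.5888  0.0514  0.03  ]
 [ 0.5995 -0.0147  0.03  ]] [0.5431411  0.00969557 0.03      ]
9.613610020002678
[[[-0.0243,-0.0012,0.0686],[0.0,-0.0001,0.0001],1],[[-0.0243,-0.0012,0.0686],[0.0,-0.0001,0.0001],1],[[-0.0243,-0.0012,0.0686],[0.0,-0.0001,0.0001],1],[[-0.0243,-0.0012,0.0686],[0.0,-0.0001,0.0001],1],[[-0.0243,-0.0012,0.0686],[0.0,-0.0001,0.0001],1],[[-0.0243,-0.0012,0.0686],[0.0,-0.0001,0.0001],1]]
```

>>> apply_moves:
  steps:
    - [[-0.05, -0.002, 0], [0, 0, 0], 1]
    - [[-0.05, -0.002, 0.02], [0, 0, 0], 1]
    - [[-0.046, -0.002, 0.06], [0, 0, 0], 1]
    - [[0, 0, 0.08], [0, 0, 0], 1]
    - [[0, 0, 0.08], [0, 0, 0], 1]
    - [[0, 0, 0.06], [0, 0, 0], 1]
    - [[0, 0, 0.04], [0, 0, 0], 1]
    - [[0, 0, 0.02], [0, 0, 0], 1]

```text
clock: 7.32
eef_pos: [0.5425, 0.0099, 0.0409]
tool_rot: [-0.085, 0.996, 0.0, -0.002]
ft_force: [-0.3, -0.2, 0.2]
grip_width: 0.0854
grasp_force: 0.0
```

```bash
python3 -c "
from h import *
snap('wrist','w7');st()
plan([.5435,.0097,.0325],99.6,1,1)
"
```

```text
7.3667 [0.5426 0.0099 0.041 ] [-8.470e-02  9.964e-01  1.000e-04 -1.700e-03] [-0.14 -0.49 -0.91] [ 0.02  0.01 -0.05] 0.0858296938531273 0.0 [ 0.018  0.503 -0.19   0.881 -0.    -0.151]
[[[-0.0043,-0.0019,0.0424],[0.0002,-0.0011,0.0007],1]]
```

>>> apply_moves:
  steps:
    - [[-0.003, 0, 0.015], [0, 0, 0], 1]
    - [[0, 0, 0.015], [0, 0, 0], 1]
    - [[0, 0, 0.01], [0, 0, 0], 1]
    - [[0, 0, 0], [0, 0, 0], 1]
    - [[0, 0, 0], [0, 0, 0], 0.85]
    - [[0, 0, 0], [0, 0, 0], 0.8]
    - [[0, 0, 0], [0, 0, 0], 0.7]
    - [[0, 0, 0], [0, 0, 0], 0.7]

```text
clock: 8.03
eef_pos: [0.5448, 0.01, 0.0358]
tool_rot: [-0.085, 0.996, -0.0, 0.0]
ft_force: [-1.3, 0.1, 5.1]
grip_width: 0.0634
grasp_force: 65.2
```

```bash
python3 -c "
from h import *
st()"
```

```text
8.0333 [0.5448 0.01   0.0358] [-8.470e-02  9.964e-01 -1.000e-04  5.000e-04] [-1.26  0.08  5.11] [-0.02  0.3  -0.03] 0.06343385619435311 65.15772955608554 [ 0.018  0.511 -0.194  0.865 -0.    -0.151]
```

Gripped with 65 N. The tips are touching the board lightly at 5 N. Now lifting.

>>> apply_moves:
  steps:
    - [[0, 0, -0.02], [0, 0, 0], 0.6]
    - [[0, 0, -0.02], [0, 0, 0], 0.6]
    - [[0, 0, -0.04], [0, 0, 0], 0.6]
    - [[0, 0, -0.07], [0, 0, 0], 0.6]
    - [[0, 0, -0.1], [0, 0, 0], 0.6]
    - [[0, 0, -0.1], [0, 0, 0], 0.6]
    - [[0, 0, -0.1], [0, 0, 0], 0.6]
    - [[0, 0, -0.05], [0, 0, 0], 0.6]

```text
clock: 8.7
eef_pos: [0.5459, 0.0101, 0.138]
tool_rot: [-0.085, 0.996, -0.0, 0.002]
ft_force: [1.6, 0.1, 0.5]
grip_width: 0.0635
grasp_force: 66.4
```

```bash
python3 -c "
from h import *
snap('wrist','w8');st()
plan([.535,-.28,.14],78,16,.6)
"
```

```text
8.75 [0.5467 0.0101 0.1391] [-8.470e-02  9.964e-01 -2.000e-04  3.300e-03] [0.63 0.32 0.65] [ 0.03 -0.05  0.04] 0.06373763673170059 66.3710512664693 [ 0.018  0.397 -0.068  1.099  0.    -0.151]
[[[0.0189,-0.0887,-0.0003],[0.0,0.0001,0.0075],0.6],[[0.0168,-0.0892,-0.0003],[0.0,0.0001,0.0075],0.6],[[0.0147,-0.0895,-0.0003],[0.0,0.0001,0.0075],0.6],[[0.0126,-0.0899,-0.0003],[0.0,0.0001,0.0075],0.6],[[0.0104,-0.0901,-0.0003],[0.0,0.0001,0.0075],0.6],[[0.0083,-0.0904,-0.0003],[0.0,0.0001,0.0075],0.6],[[0.0062,-0.0905,-0.0003],[0.0,0.0001,0.0075],0.6],[[0.004,-0.0906,-0.0003],[0.0,0.0001,0.0075],0.6]]
[[[0.0019,-0.0907,-0.0003],[0.0,0.0001,0.0075],0.6],[[-0.0003,-0.0907,-0.0003],[0.0,0.0001,0.0075],0.6],[[-0.0024,-0.0907,-0.0003],[0.0,0.0001,0.0075],0.6],[[-0.0046,-0.0906,-0.0003],[0.0,0.0001,0.0075],0.6],[[-0.0067,-0.0905,-0.0003],[0.0,0.0001,0.0075],0.6],[[-0.0089,-0.0903,-0.0003],[0.0,0.0001,0.0075],0.6],[[-0.011,-0.0901,-0.0003],[0.0,0.0001,0.0075],0.6],[[-0.0131,-0.0898,-0.0003],[0.0,0.0001,0.0075],0.6]]
```

View pics/w8.png

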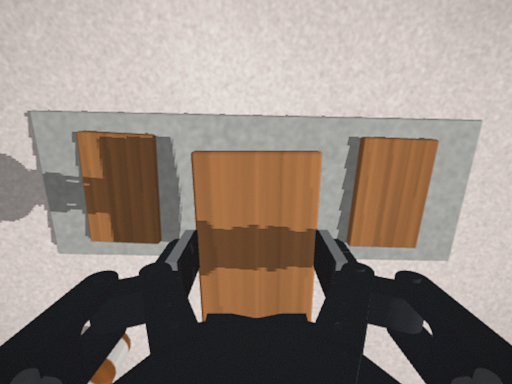

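The coaster is held squarely between the pads (corners at about (192,152), (321,152), (313,320), (201,320)), and the other two lie undisturbed. Moving to the tray side.

>>> apply_moves:
  steps:
    - [[0.019, -0.09, 0], [0, 0, 0.0075], 0.6]
    - [[0.017, -0.09, 0], [0, 0, 0.0075], 0.6]
    - [[0.015, -0.09, 0], [0, 0, 0.0075], 0.6]
    - [[0.013, -0.09, 0], [0, 0, 0.0075], 0.6]
    - [[0.01, -0.09, 0], [0, 0, 0.0075], 0.6]
    - [[0.008, -0.09, 0], [0, 0, 0.0075], 0.6]
    - [[0.006, -0.09, 0], [0, 0, 0.0075], 0.6]
    - [[0.004, -0.09, 0], [0, 0, 0.0075], 0.6]

```text
clock: 9.42
eef_pos: [0.5381, -0.136, 0.1339]
tool_rot: [0.01, 1.0, 0.0, -0.001]
ft_force: [-0.0, 0.4, -0.9]
grip_width: 0.0636
grasp_force: 66.4
```

>>> apply_moves:
  steps:
    - [[0.002, -0.09, 0], [0, 0, 0.0075], 0.6]
    - [[0, -0.09, 0], [0, 0, 0.0075], 0.6]
    - [[-0.002, -0.09, 0], [0, 0, 0.0075], 0.6]
    - [[-0.005, -0.09, 0], [0, 0, 0.0075], 0.6]
    - [[-0.007, -0.09, 0], [0, 0, 0.0075], 0.6]
    - [[-0.009, -0.09, 0], [0, 0, 0.0075], 0.6]
    - [[-0.011, -0.09, 0], [0, 0, 0.0075], 0.6]
    - [[-0.013, -0.09, 0], [0, 0, 0.0075], 0.6]

```text
clock: 10.08
eef_pos: [0.5325, -0.2802, 0.1338]
tool_rot: [0.104, 0.995, 0.0, -0.001]
ft_force: [0.7, 0.7, -1.0]
grip_width: 0.0635
grasp_force: 66.4
```

```bash
python3 -c "
from h import *
z=np.load('pics/w8.npz'); W=world(z['d'],z)
P=W[165:225,205:305].reshape(-1,3); P=np.vstack([P,W[240:310,210:300].reshape(-1,3)])
A=np.c_[P[:,:2]-[.545,.01],np.ones(len(P))]; print('top z plane',np.linalg.lstsq(A,P[:,2],rcond=None)[0])
X=onplane([[192,152],[321,152],[313,320],[201,320]],float(np.median(P[:,2])),z); print(X.round(4),X.mean(0))
snap('wrist','w9');st();snap('scene','s9')
"
```

```text
top z plane [-0.04529598 -0.00667931  0.13229906]
[[ 0.4994 -0.0298  0.132 ]
 [ 0.4887  0.0329  0.132 ]
 [ 0.5868  0.0516  0.132 ]
 [ 0.5981 -0.0143  0.132 ]] [0.54323771 0.01011696 0.13201488]
10.1333 [ 0.5323 -0.2838  0.1338] [ 1.060e-01  9.944e-01 -1.200e-03 -4.000e-04] [ 1.38 -2.98 -0.93] [-0.21 -0.08 -0.01] 0.06354496593848237 66.39936568812118 [-0.489  0.511  0.1    1.159 -0.002 -0.276]
```

View pics/w9.png

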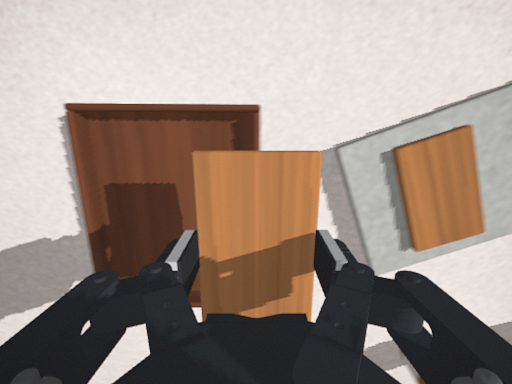

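The tray's near wall runs along row 105, from (67,105) to (260,106), parallel to the tool. The held coaster is aligned with it but too far to the right. Computing the tray centre.

```bash
python3 -c "
from h import *
z=np.load('pics/w9.npz'); W=world(z['d'],z)
P=W[165:225,205:305].reshape(-1,3)
P=np.vstack([P,W[240:310,210:300].reshape(-1,3)])
A=np.c_[P[:,:2]-[.533,-.282],np.ones(len(P))]; print('plane',np.linalg.lstsq(A,P[:,2],rcond=None)[0])
X=onplane([[67,105],[260,106]],.028,z); print(X); v=X[1]-X[0]; L=np.linalg.norm(v); v/=L; a=np.degrees(np.arctan2(v[1],v[0])); n=np.array([v[1],-v[0],0]); c=X.mean(0)+.1*n; print(L,a,c)
st(); plan([c[0],c[1],.10],a,8,.6)
"
```

```text
plane [-0.04700841  0.01160561  0.1279629 ]
[[ 0.42232076 -0.41693424  0.028     ]
 [ 0.45633648 -0.26057229  0.028     ]]
0.16001915618543697 77.72683106313968 [ 0.53704314 -0.36001055  0.028     ]
10.1833 [ 0.5324 -0.282   0.1338] [ 1.053e-01  9.944e-01 -3.000e-04 -4.000e-04] [ 0.08  0.36 -1.01] [-0.01 -0.01  0.  ] 0.06359374046490789 66.40018385922303 [-4.870e-01  5.100e-01  9.800e-02  1.159e+00 -1.000e-03 -2.760e-01]
[[[-0.013,-0.0471,0.0211],[-0.0,-0.0,0.0001],0.6],[[-0.0131,-0.0471,0.0211],[-0.0,-0.0,0.0001],0.6],[[-0.0131,-0.0471,0.0211],[-0.0,-0.0,0.0001],0.6],[[-0.0131,-0.047,0.0211],[-0.0,-0.0,0.0001],0.6],[[-0.0131,-0.047,0.0211],[-0.0,-0.0,0.0001],0.6],[[-0.0131,-0.047,0.0211],[-0.0,-0.0,0.0001],0.6],[[-0.0131,-0.047,0.0211],[-0.0,-0.0,0.0001],0.6],[[-0.0132,-0.047,0.0211],[-0.0,-0.0,0.0001],0.6]]
```

>>> apply_moves:
  steps:
    - [[-0.015, -0.06, 0], [0, 0, 0], 0.6]
    - [[-0.015, -0.06, 0], [0, 0, 0], 0.6]
    - [[-0.015, -0.06, 0], [0, 0, 0], 0.6]
    - [[-0.015, -0.06, 0.03], [0, 0, 0], 0.6]
    - [[-0.015, -0.06, 0.06], [0, 0, 0], 0.6]
    - [[-0.015, -0.06, 0.08], [0, 0, 0], 0.6]
    - [[-0.015, -0.016, 0.08], [0, 0, 0], 0.6]
    - [[0, 0, 0.05], [0, 0, 0], 0.6]

```text
clock: 10.85
eef_pos: [0.5371, -0.3587, 0.0717]
tool_rot: [0.104, 0.995, 0.001, -0.001]
ft_force: [-1.0, -0.0, -0.7]
grip_width: 0.0634
grasp_force: 66.4
```

```bash
python3 -c "
from h import *
p,d,c=snap('wrist','w10');st(); plan([.537,-.360,.025],77.7,8,.6)
W=world(d,c)
f=W[200:300,205:305]; print(np.median(f[:,:,2]))
"
```

```text
10.9 [ 0.5359 -0.3571  0.0697] [ 0.104   0.9946  0.0016 -0.003 ] [ 0.07  0.39 -2.1 ] [0.08 0.01 0.01] 0.06371540661496711 66.41201093851123 [-0.588  0.647  0.158  1.089  0.    -0.38 ]
[[[-0.0012,-0.0017,0.028],[0.0001,-0.0002,0.0003],0.6],[[-0.0012,-0.0017,0.028],[0.0001,-0.0002,0.0003],0.6],[[-0.0012,-0.0017,0.028],[0.0001,-0.0002,0.0003],0.6],[[-0.0011,-0.0017,0.028],[0.0001,-0.0002,0.0003],0.6],[[-0.0011,-0.0016,0.028],[0.0001,-0.0002,0.0003],0.6],[[-0.0011,-0.0016,0.028],[0.0001,-0.0002,0.0003],0.6],[[-0.0011,-0.0016,0.028],[0.0001,-0.0002,0.0003],0.6],[[-0.001,-0.0016,0.028],[0.0001,-0.0002,0.0003],0.6]]
0.06564500758969005
```

View pics/w10.png

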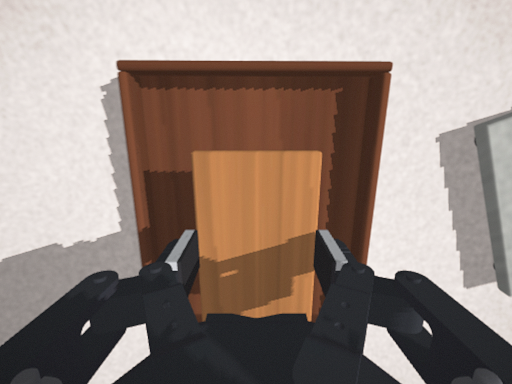

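It is centred in the tray: walls at columns 120 and 390, coaster from 193 to 321. Lowering.

>>> apply_moves:
  steps:
    - [[0, 0, 0.05], [0, 0, 0], 0.6]
    - [[0, 0, 0.05], [0, 0, 0], 0.6]
    - [[0, 0, 0.04], [0, 0, 0], 0.6]
    - [[0, 0, 0.03], [0, 0, 0], 0.6]
    - [[0, 0, 0.02], [0, 0, 0], 0.6]
    - [[0, 0, 0.01], [0, 0, 0], 0.6]
    - [[0, 0, 0], [0, 0, 0], 0.6]
    - [[0, 0, 0], [0, 0, 0], 0.6]

```text
clock: 11.57
eef_pos: [0.5384, -0.3576, 0.0353]
tool_rot: [0.103, 0.995, -0.0, 0.0]
ft_force: [-0.1, 0.3, -0.3]
grip_width: 0.0637
grasp_force: 66.4
```

```bash
python3 -c "
from h import *
snap('wrist','w11');st()"
```

```text
11.6167 [ 0.5386 -0.3577  0.0355] [ 1.034e-01  9.946e-01 -3.000e-04  5.000e-04] [ 0.18 -0.04 -0.52] [-0.03  0.04  0.02] 0.06371578726349027 66.42633020339417 [-0.586  0.68   0.12   1.01  -0.    -0.379]
```

Expecting contact near TCP z = 0.0225, so I'm going down 11 mm slowly.

>>> apply_moves:
  steps:
    - [[0, 0, 0.015], [0, 0, 0], 0.6]
    - [[0, 0, 0.012], [0, 0, 0], 0.6]
    - [[0, 0, 0.01], [0, 0, 0], 0.6]
    - [[0, 0, 0.008], [0, 0, 0], 0.6]
    - [[0, 0, 0.007], [0, 0, 0], 0.6]
    - [[0, 0, 0.004], [0, 0, 0], 0.6]
    - [[0, 0, 0], [0, 0, 0], 0.6]
    - [[0, 0, 0], [0, 0, 0], 0.6]

```text
clock: 12.28
eef_pos: [0.5382, -0.3575, 0.0236]
tool_rot: [0.103, 0.995, 0.0, -0.0]
ft_force: [-0.0, -0.6, -0.6]
grip_width: 0.0635
grasp_force: 66.4
```

```bash
python3 -c "
from h import *
snap('wrist','w12');st()"
```

```text
12.3333 [ 0.5382 -0.3575  0.0237] [ 0.1035  0.9946 -0.      0.    ] [ 0.52  0.15 -0.07] [-0.01 -0.01 -0.04] 0.06371766872398475 66.4261074377282 [-0.586  0.693  0.11   0.988 -0.    -0.379]
```

>>> apply_moves:
  steps:
    - [[0, 0, 0.0025], [0, 0, 0], 0.6]
    - [[0, 0, 0.0025], [0, 0, 0], 0.6]
    - [[0, 0, 0.0025], [0, 0, 0], 0.6]
    - [[0, 0, 0], [0, 0, 0], 0.6]
    - [[0, 0, 0], [0, 0, 0], 0.6]
    - [[0, 0, 0], [0, 0, 0], 0.6]
    - [[0, 0, 0], [0, 0, 0], 0.6]
    - [[0, 0, 0], [0, 0, 0], 0.6]

```text
clock: 13.0
eef_pos: [0.5382, -0.3576, 0.0223]
tool_rot: [0.103, 0.995, -0.0, 0.0]
ft_force: [-0.2, -0.5, -0.3]
grip_width: 0.0637
grasp_force: 66.5
```

```bash
python3 -c "
from h import *
snap('wrist','w12');st()"
```

```text
13.05 [ 0.5382 -0.3576  0.0223] [ 1.035e-01  9.946e-01 -0.000e+00  1.000e-04] [-0.15  0.7   0.7 ] [-0.03  0.03  0.02] 0.06349997761665754 66.47688726719934 [-0.586  0.694  0.108  0.985  0.    -0.379]
```

>>> apply_moves:
  steps:
    - [[0, 0, 0.002], [0, 0, 0], 0.6]
    - [[0, 0, 0.002], [0, 0, 0], 0.6]
    - [[0, 0, 0], [0, 0, 0], 0.6]
    - [[0, 0, 0], [0, 0, 0], 0.6]
    - [[0, 0, 0], [0, 0, 0], 0.6]
    - [[0, 0, 0], [0, 0, 0], 0.6]
    - [[0, 0, 0], [0, 0, 0], 0.6]
    - [[0, 0, 0], [0, 0, 0], 0.6]

```text
clock: 13.72
eef_pos: [0.5382, -0.3576, 0.0222]
tool_rot: [0.103, 0.995, -0.0, 0.0]
ft_force: [-2.2, 0.9, 5.5]
grip_width: 0.0633
grasp_force: 67.5
```

```bash
python3 -c "
from h import *
snap('wrist','w13');st()"
```

```text
13.7667 [ 0.5383 -0.3576  0.0222] [ 1.035e-01  9.946e-01 -1.000e-04  2.000e-04] [-2.16  1.15  4.87] [ 0.28  0.35 -0.01] 0.06361483815031493 67.48018165963003 [-0.586  0.694  0.108  0.984 -0.    -0.379]
```

Contact on the tray floor at 5 N. I'm easing off slightly, opening and lifting.

>>> apply_moves:
  steps:
    - [[0, 0, -0.002], [0, 0, 0], 0.75]
    - [[0, 0, 0], [0, 0, 0], 0.8]
    - [[0, 0, 0], [0, 0, 0], 0.85]
    - [[0, 0, 0], [0, 0, 0], 0.9]
    - [[0, 0, 0], [0, 0, 0], 0.95]
    - [[0, 0, 0], [0, 0, 0], 0.95]
    - [[0, 0, 0], [0, 0, 0], 0.95]
    - [[0, 0, 0], [0, 0, 0], 0.95]

```text
clock: 14.43
eef_pos: [0.5381, -0.3575, 0.0217]
tool_rot: [0.103, 0.995, 0.0, -0.0]
ft_force: [-0.5, 0.3, 0.4]
grip_width: 0.0813
grasp_force: 0.0
```

```bash
python3 -c "
from h import *
st()"
```

```text
14.4333 [ 0.5381 -0.3575  0.0217] [ 1.035e-01  9.946e-01  0.000e+00 -1.000e-04] [-0.53  0.28  0.36] [ 0.04 -0.    0.01] 0.08127346073104495 0.0 [-0.586  0.695  0.108  0.984 -0.    -0.379]
```

>>> apply_moves:
  steps:
    - [[0, 0, -0.01], [0, 0, 0], 0.95]
    - [[0, 0, -0.02], [0, 0, 0], 0.95]
    - [[0, 0, -0.04], [0, 0, 0], 0.95]
    - [[0, 0, -0.08], [0, 0, 0], 0.95]
    - [[0, 0, -0.12], [0, 0, 0], 0.95]
    - [[0, 0, -0.15], [0, 0, 0], 0.95]
    - [[0, 0, -0.15], [0, 0, 0], 0.95]
    - [[0, 0, -0.1], [0, 0, 0], 0.95]

```text
clock: 15.1
eef_pos: [0.5392, -0.3582, 0.1603]
tool_rot: [0.103, 0.995, -0.001, 0.002]
ft_force: [1.9, -0.3, 1.7]
grip_width: 0.0811
grasp_force: 0.0
```

>>> apply_moves:
  steps:
    - [[0.1, 0, -0.05], [0, 0, 0], 0.95]
    - [[0.1, 0, -0.05], [0, 0, 0], 0.95]
    - [[0.1, 0, 0], [0, 0, 0], 0.95]
    - [[0.1, 0, 0], [0, 0, 0], 0.95]
    - [[0.05, 0, 0], [0, 0, 0], 0.95]
    - [[0, 0, 0], [0, 0, 0], 0.95]
    - [[0, 0, 0], [0, 0, 0], 0.95]
    - [[0, 0, 0], [0, 0, 0], 0.95]

```text
clock: 15.77
eef_pos: [0.451, -0.3394, 0.1765]
tool_rot: [0.103, 0.995, -0.0, 0.001]
ft_force: [-0.1, -0.4, -0.0]
grip_width: 0.0815
grasp_force: 0.0
```

```bash
python3 -c "
from h import *
st(); p,d,c=snap('wrist','w14')
t,dt,ct=snap('top','t14')
cv2.imwrite('pics/fin.png',np.hstack([p,cv2.resize(t[120:270,100:420],None,fx=.85,fy=.85)[:0].reshape(0,0,3) if 0 else np.zeros((384,0,3),np.uint8)])[:,:,::-1])
cv2.imwrite('pics/fin.png',cv2.resize(t[115:275,95:425],None,fx=2.3,fy=2.3)[:,:,::-1])
W=world(dt,ct)
q=t.astype(int); m=(q[...,0]-q[...,2]>45); m[:180]=0;m[265:]=0;m[:,:180]=0;m[:,410:]=0
rects(t,ct,.03,m)"
```

```text
15.7667 [ 0.451  -0.3394  0.1765] [ 1.034e-01  9.946e-01 -4.000e-04  9.000e-04] [-0.12 -0.36 -0.01] [0.03 0.01 0.02] 0.08147527158698548 0.0 [-0.645  0.405  0.047  1.211  0.    -0.438]
5 [277 194  24  35 686] mean [ 0.5629 -0.1128] rect 562.8 -112.9 101.3 64.3 7.5
6 [353 194  35  49 967] mean [ 0.5427 -0.3566] rect 547.8 -362.8 87.6 149.4 77.7
13 [197 204  24  36 690] mean [0.5255 0.1319] rect 525.9 131.9 101.3 63.2 7.8
```

View pics/fin.png

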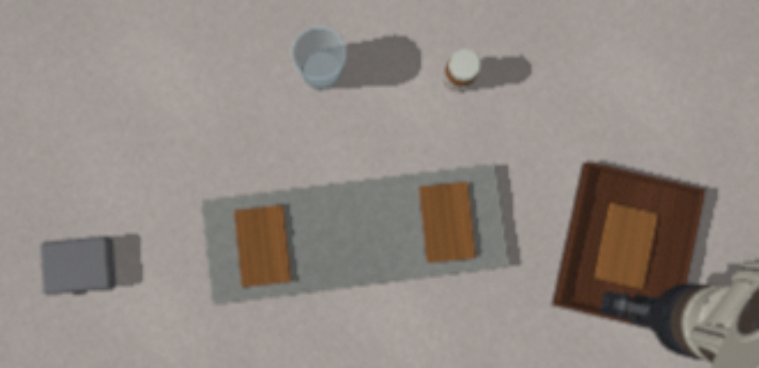

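The warped coaster lies in the tray at about (626,245). The two sound ones at (263,245) and (447,222) haven't moved, and the other objects are untouched.

```bash
python3 -c "
from h import *
print(bot.job_done())"
```

```text
the job is handed in; nothing more can be done
None
```

The warped coaster was the middle one (place_2): its end sank 2 mm at about 0.6 N. I laid it in the tray and let go, left the other two where they were (place_1 pressed firm at 5 N, place_3 not pressed), and handed the job in at about 16 s.

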